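# Sort stray lab parts into their trays

### The arm

A 7-joint arm with a two-finger parallel gripper is mounted at the origin on a cart in front of the work surface, level with it; the furniture and walls round the work are solid. World frame = base frame: x ahead of the robot, y to its left, z up, the work surface at z = 0. Lengths are in mm, angles in rad, forces in N, time in s.
With the tool pointing down it reaches from about 350 to 900 mm from the base axis. Payload 19.9 kg.
Tool frame: the origin (TCP) lies between the finger pads; the fingertips stand manip.nose_length ahead of it and the grasp point (between the pads) lies 3 mm ahead of it (manip.nose_length is the distance from the TCP to the fingertips, in mm); z points along the fingers, y is the direction in which the jaws open and shut (so a half turn about z gives the same grasp; the last joint's range is limited). The gripper opens to 85 mm and grips with 20 to 120 N. Pads are 22 mm wide; open, the fingers measure 114 mm over their backs; the gripper's body (76 mm by 85 mm) begins 54 mm behind the grasp point. The pads swing forward as they close: fully open they stand 13 mm farther back than shut.
Start: joints at [1.179, 0.417, -0.01, 1.614, 0.005, 1.111, -0.053], TCP at [214.776, -586.92, 253.26] pointing down, gripper open.
Joint ranges: [-2.81, 2.81], [-0.39, 2.02], [-1.27, 1.25], [0.06, 2.57], [-1.19, 4.33], [0.19, 2], [-2.82, 2.82]. Speed limits (rad/s): [1.89, 1.89, 2.39, 2.39, 3.01, 3.01, 3.01].

### API

Orientations are given as [roll, pitch, yaw] about the fixed x, y, z axes, in that order (R = Rz(yaw) Ry(pitch) Rx(roll)).
In Python, from cell import manip, read_camera gives the robot as it stands.
- The arm moves only by the shell command python3 -m pendant 'ROWS' [OPENING]. ROWS is JSON, a list of rows, each a list of 2 entries, a list of its own where there are three numbers: the shift along the tool's x, y, z in units of 40 mm (1.0 is 40 mm), then the turn, a rotation vector about the tool's x, y, z in units of 5 degrees (1.0 is 5 degrees). A call has exactly 10 rows; each row is the pose to reach, as a shift and turn from the pose commanded when the call began, along the tool's axes at that moment; what a row does not reach only later rows make up. A row lasts 1/12 s, in which the tool goes at most 41.7 mm and 7.16 degrees, less where a joint would pass 70% of its speed; a pose out of reach is approached as far as the arm can. A call with a gripper value outside its range is refused whole. OPENING is the opening, from 0 (shut) to 1 (fully open), set as the call begins (- or left out, the last holds). The fingers move at their own pace and stop on an object; the grip force is fixed at half the most. Time passes only in rows, so rows that repeat a pose let the fingers close, or fill a call up. It gives the time, the measured TCP pose, the force and the opening at its end, in the units of the state.
- manip.get_state(): the state, without advancing time (a new reading comes with each control period).
- read_camera(name): name is "scene" or "top" or "wrist"; returns a dict with "color" (384x512x3 uint8, red, green, blue), "K" (3x3 intrinsics, pixels), "dist_coeffs" ([k1, k2, p1, p2, k3] as OpenCV has them; the pictures are not rectified), "T" (4x4, takes a point from camera to world coordinates). Camera axes: x right, y down, z forward; pixel columns grow to the right and rows downward; lengths in mm; the calibration is good to about 2 mm. A picture is of the moment at which its call begins. There is no depth.
- manip.hand_in(): hands the job in, once; it reports no verdict.
The state is a dict: "time_s": time; "joint_pos": joint angles; "qvel": joint speeds; "joint_torque": joint torques, N m; "ee_pos": TCP position; "ee_rot": TCP orientation; "force": force on the tool from outside, world axes, zero at the start; "ft_torque": the same for the moment, N m; "gripper_width": opening from 0.0 (shut) to 1.0 (fully open).
Only numpy, scipy, OpenCV 4.12 (cv2) and the standard library are available. Lean on these libraries where they do the work, as an engineer would, in place of code of your own. Each camera call takes 0.05 s, during which the arm holds its last target.

### The job

Sort the five stray parts into their trays: both screw closures (dark blue cap and green lid) in the red tray, both vials upright in the black tray, and the black tube fitting in the yellow tray, each flat on the tray's floor, inside the rim, with nothing lying on top of another part. Never tip a vial over, and leave the bead cup and the blue-capped bottle standing where they are.

Things in the scene. Friction and masses are not known exactly. Their poses are not given: they have to be found in the camera images.
- blue_cap: Dark blue ribbed bottle cap, lying mouth down, round, 51 mm diameter, 27 mm high, 12 g. Origin: centre of its underside, z up. Stands loose on the table, in any of the places in front of the trays.
- green_lid: Dark green round screw lid, lying flat, 56 mm diameter, 20 mm high. Origin: centre of its underside, z up. Stands loose on the table, in any of the places in front of the trays.
- short_vial: Short white glass sample vial with white cap, standing upright, 22 mm diameter, 57 mm high, 22 g. Origin: centre of its underside, z up. Stands loose on the table, in any of the places in front of the trays.
- tall_vial: Tall slim clear vial with sand-coloured filling and white cap, standing upright, 28 mm diameter, 113 mm high; topples easily. Origin: centre of its underside, z up. Stands loose on the table, in any of the places in front of the trays.
- fitting: Black plastic push-in tube fitting lying on its side, 21 mm (x) x 57 mm (y, its length) x 22 mm high; grip it across its 21 mm width. Origin: centre of its underside, z up. Stands loose on the table, in any of the places in front of the trays.
- red_tray: Red plastic sorting tray, fixed, open-topped, 90 (x) x 150 (y) mm outside; rim 11 mm high and 5 mm thick all round, so 80 x 140 mm inside; floor 3 mm above the tray's underside. Origin: centre of its underside, on the table; z up, y along the long side. A white blank card is on its -x side (towards the robot). The three trays are alike but for colour and swap places.
- black_tray: Black plastic sorting tray, fixed, open-topped, 90 (x) x 150 (y) mm outside; rim 11 mm high and 5 mm thick all round, so 80 x 140 mm inside; floor 3 mm above the tray's underside. Origin: centre of its underside, on the table; z up, y along the long side. A white blank card is on its -x side (towards the robot). The three trays are alike but for colour and swap places.
- yellow_tray: Yellow plastic sorting tray, fixed, open-topped, 90 (x) x 150 (y) mm outside; rim 11 mm high and 5 mm thick all round, so 80 x 140 mm inside; floor 3 mm above the tray's underside. Origin: centre of its underside, on the table; z up, y along the long side. A white blank card is on its -x side (towards the robot). The three trays are alike but for colour and swap places.
- bead_cup: Bystander: small clear cup with yellow beads, 57 mm diameter, 61 mm high. Origin: centre of its underside. Loose, stands among the parts; do not move it.
- bottle: Bystander: 100 ml clear bottle with a blue cap screwed on, 56 mm diameter, 99 mm high. Origin: centre of its underside. Loose, stands behind the trays; do not move it.
Things that resemble listed ones, but are neither listed nor needed, are in the scene too. Of the things shaped like the blue_cap, the blue one is meant.

How it is judged:
By the outcome, as a careful person would: the job done as asked, in the order asked, and still so for the second after the job is handed in, with the robot touching nothing.
It also fails if it takes over 120 s, if anything falls off the work surface, if the arm or the gripper's body presses on something with over 40 N, if the wrist force passes 120 N, or if a joint passes its speed limit or range.

## Working session

There is one attempt and no reset: what is moved stays moved. The work goes in short steps, Python scripts to look and compute and a shell command to move; the robot and the scene stay as the last step left them, time stands still between calls to the robot, and variables do not carry over. Pictures are saved under pics/ and viewed, and the job is handed in when it is done.

```bash
ls; mkdir -p pics; python3 - <<'E'
from cell import manip, read_camera
import cv2
s=manip.get_state(); print(s, manip.nose_length)
for n in ("scene","top","wrist"):
    d=read_camera(n); cv2.imwrite(f"pics/{n}0.png",d["color"][:,:,::-1]); print(n,d["K"].round(1).tolist(),d["dist_coeffs"],d["T"].round(3).tolist())
E
```

```text
pics
{'time_s': 0.0, 'joint_pos': array([ 1.17849141,  0.41798339, -0.01030847,  1.61416605,  0.00469167,
        1.11069332, -0.05299966]), 'qvel': array([-1.31491986e-03,  7.98681814e-04, -4.74026327e-04, -1.94793174e-03,
        1.95352503e-04, -9.92997529e-05, -5.34510520e-05]), 'joint_torque': array([-8.68032075e-04, -8.64451647e+01,  6.78375419e-01, -4.34893692e+01,
        1.90282159e-02,  7.51130719e-03,  1.51473620e-05]), 'ee_pos': array([ 214.67200777, -586.6393007 ,  252.65776207]), 'ee_rot': array([-3.14036923e+00,  8.17995735e-05,  3.50814811e-01]), 'force': array([-0.10257699, -0.03758704,  0.66647874]), 'ft_torque': array([-0.00844331,  0.05871875, -0.02787507]), 'gripper_width': 0.9974959815510761} 22.0
scene [[382.8, 0.0, 252.2], [0.0, 382.8, 192.9], [0.0, 0.0, 1.0]] [-0.06355179  0.          0.          0.          0.        ] [[-0.808, -0.327, 0.491, 121.315], [-0.59, 0.433, -0.681, 760.822], [0.01, -0.84, -0.543, 513.871], [0.0, 0.0, 0.0, 1.0]]
top [[368.2, 0.0, 253.8], [0.0, 368.2, 193.8], [0.0, 0.0, 1.0]] [0.02182536 0.         0.         0.         0.        ] [[0.008, -0.995, 0.102, 438.966], [-1.0, -0.008, 0.006, 194.504], [-0.006, -0.102, -0.995, 888.914], [0.0, 0.0, 0.0, 1.0]]
wrist [[272.7, 0.0, 260.3], [0.0, 272.7, 186.4], [0.0, 0.0, 1.0]] [-0.05040923  0.          0.          0.          0.        ] [[0.345, -0.903, -0.257, 279.567], [-0.939, -0.332, -0.093, -562.248], [-0.002, 0.273, -0.962, 373.416], [0.0, 0.0, 0.0, 1.0]]
```

View pics/scene0.png

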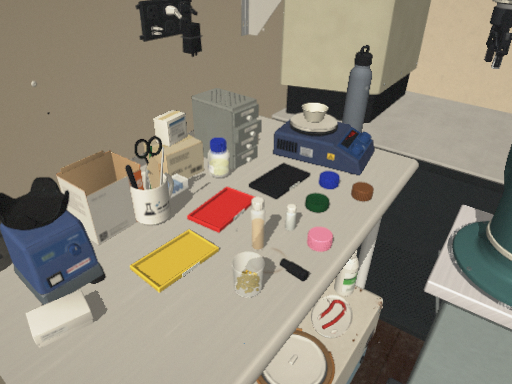

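View pics/top0.png

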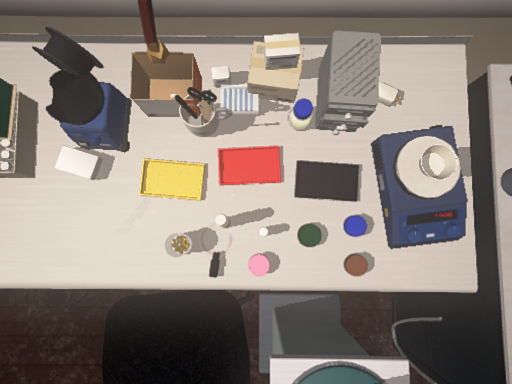

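View pics/wrist0.png

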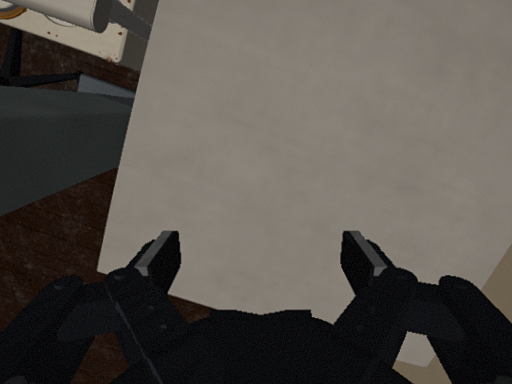

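```bash
cat > h.py <<'E'
from cell import manip, read_camera
import numpy as np, cv2
from scipy.spatial.transform import Rotation as R
def ray(d,uv):
    uv=np.asarray(uv,float).reshape(-1,1,2)
    n=cv2.undistortPoints(uv,d["K"],np.array(d["dist_coeffs"]))[:,0]
    v=np.c_[n,np.ones(len(n))]@d["T"][:3,:3].T
    return d["T"][:3,3],v
def plane(d,uv,z):
    o,v=ray(d,uv); return o+v*((z-o[2])/v[:,2])[:,None]
def tri(d1,p1,d2,p2):
    o1,v1=ray(d1,p1);o2,v2=ray(d2,p2);v1=v1[0];v2=v2[0]
    A=np.c_[v1,-v2];t=np.linalg.lstsq(A,o2-o1,rcond=None)[0]
    a=o1+v1*t[0];b=o2+v2*t[1];return (a+b)/2,np.linalg.norm(a-b)
def proj(d,p):
    T=np.linalg.inv(d["T"]); rv=cv2.Rodrigues(T[:3,:3])[0]
    return cv2.projectPoints(np.asarray(p,float).reshape(-1,1,3),rv,T[:3,3],d["K"],np.array(d["dist_coeffs"]))[0][:,0]
def blobs(d,lo,hi,amin=60):
    hsv=cv2.cvtColor(d["color"],cv2.COLOR_RGB2HSV); m=cv2.inRange(hsv,lo,hi)
    c,_=cv2.findContours(m,cv2.RETR_EXTERNAL,cv2.CHAIN_APPROX_NONE)
    return [k for k in c if cv2.contourArea(k)>amin]
def go(p,yaw=None):
    "shift/turn units for a target TCP position (world) from the current commanded (measured) pose"
    s=manip.get_state(); Rm=R.from_euler('xyz',s["ee_rot"])
    sh=Rm.inv().apply(np.array(p)-s["ee_pos"])/40
    out=[sh.round(3).tolist()]
    if yaw is not None:
        rv=(Rm.inv()*R.from_euler('xyz',[np.pi,0,yaw])).as_rotvec(degrees=True)/5
        out.append(rv.round(2).tolist())
    return out
E
python3 - <<'E'
from h import *
for n,(x0,y0,x1,y1) in {"top":(130,140,390,290),"scene":(120,140,400,300)}.items():
    d=read_camera(n); c=d["color"][y0:y1,x0:x1,::-1]; cv2.imwrite(f"pics/{n}z.png",cv2.resize(c,None,fx=2.8,fy=2.8,interpolation=cv2.INTER_CUBIC))
    for nm,lo,hi in [("red",(0,180,120),(6,255,255)),("yellow",(20,150,120),(32,255,255)),("black",(0,0,0),(179,255,50)),("blue",(112,150,80),(125,255,255)),("green",(45,80,20),(85,255,120))]:
        for k in blobs(d,lo,hi):
            r=cv2.minAreaRect(k)
            if nm in("blue","green"): p=plane(d,[r[0]],20)
            else: p=plane(d,[r[0]],8)
            if 250<p[0,0]<700 and -300<p[0,1]<500: print(n,nm,np.round(r[0]),np.round(r[1]),round(r[2]),p.round(1), plane(d,cv2.boxPoints(r),11)[:,:2].round().tolist() if nm in("red","yellow","black") else cv2.contourArea(k))
E
```

```text
scene red [221. 208.] [32. 62.] 49 [[597.6 221.8   8. ]] [[634.0, 294.0], [662.0, 93.0], [553.0, 151.0], [542.0, 328.0]]
scene yellow [174. 258.] [38. 84.] 55 [[562.  403.2   8. ]] [[611.0, 472.0], [609.0, 285.0], [505.0, 336.0], [520.0, 499.0]]
scene black [294. 269.] [30. 10.] 32 [[361.9 290.6   8. ]] [[389.0, 302.0], [394.0, 276.0], [332.0, 285.0], [330.0, 310.0]]
scene black [279. 181.] [26. 57.] 59 [[557.1  36.4   8. ]] [[607.0, 102.0], [593.0, -111.0], [500.0, -23.0], [524.0, 162.0]]
scene black [285. 145.] [18.  9.] 13 [[ 655.8 -150.3    8. ]] [[667.0, -114.0], [695.0, -168.0], [638.0, -177.0], [613.0, -124.0]]
scene blue [329. 180.] [16. 18.] 90 [[448.3 -24.5  20. ]] 247.5
scene green [317. 202.] [17. 22.] 90 [[424.8  83.8  20. ]] 317.0
```

View pics/topz.png

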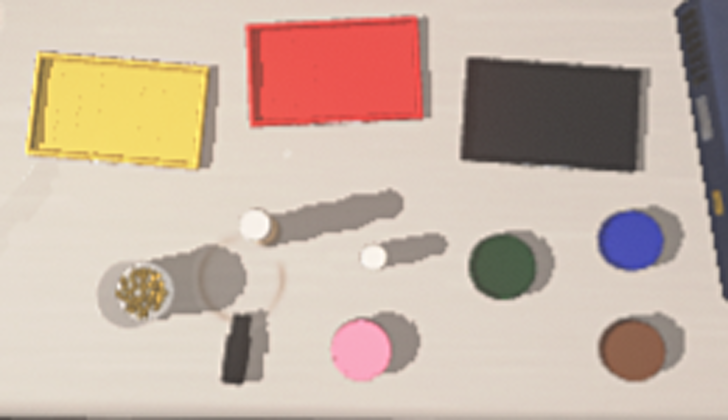

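View pics/scenez.png

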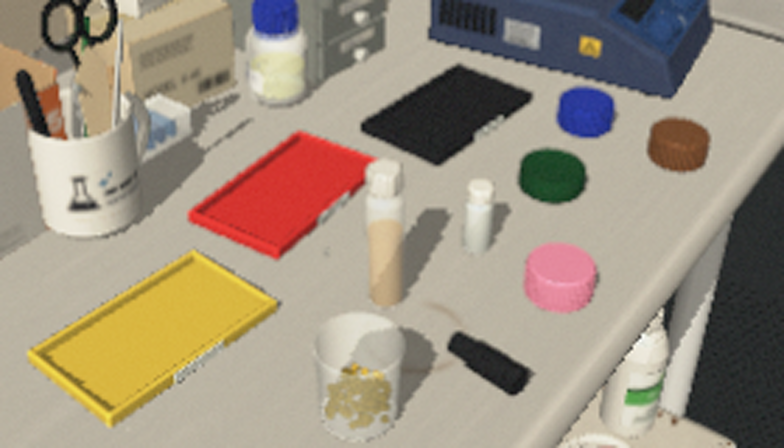

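```bash
python3 - <<'E'
from h import *
d=read_camera("top"); hsv=cv2.cvtColor(d["color"],cv2.COLOR_RGB2HSV)
for u,v in [(250,166),(173,180),(327,181),(355,226),(309,235),(222,220),(264,231),(215,265)]: print((u,v),hsv[v,u],plane(d,[[u,v]],0).round())
for nm,lo,hi in [("red",(0,150,120),(8,255,255)),("red",(172,150,120),(179,255,255)),("yellow",(20,110,120),(32,255,255)),("black",(0,0,0),(179,255,60)),("blue",(112,130,80),(125,255,255)),("green",(45,60,20),(85,255,120)),("white",(0,0,225),(179,25,255))]:
  for k in blobs(d,lo,hi,30):
    r=cv2.minAreaRect(k); z={"blue":27,"green":20}.get(nm,8)
    p=plane(d,[r[0]],z)
    if 250<p[0,0]<700 and -300<p[0,1]<500: print(nm,np.round(r[0],1),np.round(r[1],1),round(r[2]),p.round(1), plane(d,cv2.boxPoints(r),11)[:,:2].round().tolist() if nm in("red","yellow","black") else cv2.contourArea(k))
E
```

```text
(250, 166) [  1 170 236] [[598. 210.   0.]]
(173, 180) [ 24 142 244] [[562. 397.   0.]]
(327, 181) [ 4 26 69] [[563.  23.   0.]]
(355, 226) [119 149 178] [[454. -43.   0.]]
(309, 235) [54 55 92] [[432.  67.   0.]]
(222, 220) [ 15  14 247] [[466. 276.   0.]]
(264, 231) [ 17  14 249] [[441. 175.   0.]]
(215, 265) [11 36 77] [[359. 291.   0.]]
red [249.  165.1] [35.7 61. ] 87 [[599.2 212.3   8. ]] [[638.0, 289.0], [647.0, 141.0], [559.0, 136.0], [551.0, 283.0]]
yellow [171.4 179. ] [62.6 36.8] 5 [[563.8 399.5   8. ]] [[525.0, 476.0], [614.0, 472.0], [602.0, 321.0], [513.0, 326.0]]
black [431.1 217.1] [ 8.3 49.5] 83 [[ 477.2 -220.7    8. ]] [[479.0, -161.0], [495.0, -276.0], [475.0, -277.0], [460.0, -162.0]]
black [437.7 231.6] [310.6 116.3] 86 [[ 442.9 -234.7    8. ]] [[812.0, -83.0], [830.0, -365.0], [108.0, -366.0], [87.0, -109.0]]
blue [355.  225.5] [19. 20.] 90 [[455.1 -35.9  27. ]] 303.0
green [312.5 231.8] [20.4 11.6] 42 [[439.6  61.8  20. ]] 69.0
white [263. 232.] [8. 8.] 90 [[438.2 177.5   8. ]] 49.0
white [224.6 233.2] [ 8.9 13.6] 83 [[434.7 268.7   8. ]] 38.5
white [220.1 219.8] [10.  10.4] 68 [[466.4 280.1   8. ]] 78.0
white [152.2 213.2] [18.1  8.6] 3 [[480.7 442.7   8. ]] 79.0
white [133.6 182.4] [37.9 17. ] 87 [[554.8 490.2   8. ]] 49.5
```

```bash
cat > meas.py <<'E'
from h import *
t=read_camera("top"); s=read_camera("scene")
def fitc(k,d,z):
    w=plane(d,k.reshape(-1,2).astype(float)+0.0,z)[:,:2].astype(np.float32)
    (c,r)=cv2.minEnclosingCircle(w); a=w
    A=np.c_[2*w,np.ones(len(w))];x=np.linalg.lstsq(A,(w**2).sum(1),rcond=None)[0]
    return np.round(x[:2],1),round(2*float(np.sqrt(x[2]+x[0]**2+x[1]**2)),1)
def sel(bl,p,r=14): 
    b=[k for k in bl if np.hypot(*(np.array(cv2.minAreaRect(k)[0])-p))<r]; return max(b,key=cv2.contourArea) if b else None
if __name__=="__main__":
  for nm,lo,hi,pt,z in [("blue",(108,110,70),(128,255,255),(355,226),27),("green",(40,35,20),(90,255,130),(309,235),20),("short",(0,0,222),(179,28,255),(264,231),57),("tall",(0,0,222),(179,28,255),(221,220),113),("cupbeads",(15,60,60),(35,255,255),(180,244),30)]:
    k=sel(blobs(t,lo,hi,20),pt)
    if k is not None: print(nm,fitc(k,t,z),cv2.minAreaRect(k)[0])
  for nm,pt in [("black",(327,181)),("fit",(215,265))]:
    k=sel(blobs(t,(0,0,0),(179,60,95),20),pt)
    if k is not None:
        w=plane(t,k.reshape(-1,2).astype(float),11)[:,:2].astype(np.float32); r=cv2.minAreaRect(w); print(nm,np.round(r[0],1),np.round(r[1],1),round(r[2],1),cv2.boxPoints(r).round().tolist())
  for nm,lo,hi,pt,z in [("sblue",(108,110,70),(128,255,255),(329,180),27),("sgreen",(40,35,10),(90,255,130),(317,202),20)]:
    k=sel(blobs(s,lo,hi,20),pt); print(nm,cv2.minAreaRect(k)[0],cv2.boundingRect(k),plane(s,[cv2.minAreaRect(k)[0]],13).round(1))
  c=s["color"][185:260,225:315,::-1]; cv2.imwrite("pics/szz.png",cv2.resize(c,None,fx=8,fy=8,interpolation=cv2.INTER_NEAREST))
  c=t["color"][205:285,165:285,::-1]; cv2.imwrite("pics/tzz.png",cv2.resize(c,None,fx=6.6,fy=6.6,interpolation=cv2.INTER_NEAREST))
E
python3 meas.py
```

```text
blue (array([455.2, -36. ]), 47.1) (355.0, 225.5)
green (array([432.6,  69.4]), 51.3) (309.0, 235.0)
cupbeads (array([409.7, 369. ]), 36.5) (180.65853881835938, 243.57318115234375)
black [562.5  25.8] [147.5  88.3] 86.4 [[514.0, -45.0], [602.0, -51.0], [611.0, 97.0], [523.0, 102.0]]
fit [361.4 292.1] [53.2 18.7] 0.5 [[335.0, 301.0], [335.0, 283.0], [388.0, 283.0], [388.0, 302.0]]
sblue (328.75, 179.75) (319, 171, 20, 18) [[454.  -36.4  13. ]]
sgreen (316.5, 202.5) (305, 193, 24, 20) [[430.   74.9  13. ]]
```

View pics/szz.png

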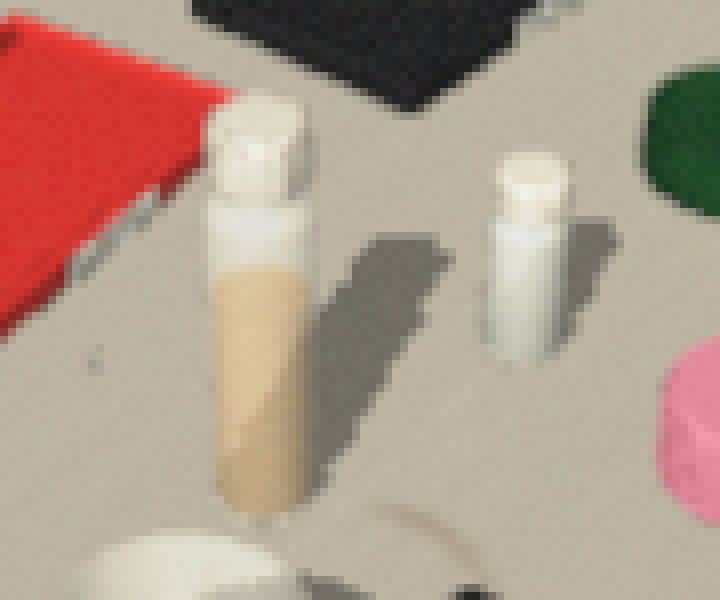

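View pics/tzz.png

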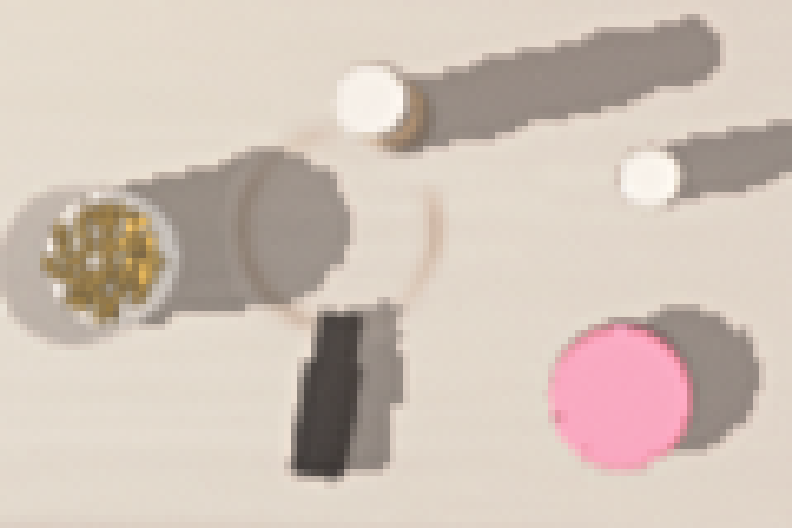

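```bash
python3 - <<'E'
from h import *
t=read_camera("top"); s=read_camera("scene")
for n,a,b,z in [("tall",(220.7,219.7),(256.8,199.2),113),("short",(262.8,231.3),(291.1,204.9),57)]:
    print(n,tri(t,[a],s,[b]),plane(t,[a],z).round(1),plane(s,[b],z).round(1))
# fitting silhouettes
for d,pt,thr in [(t,(215,265),95),(s,(294,269),60)]:
    k=max([k for k in blobs(d,(0,0,0),(179,120,thr),20) if np.hypot(*(np.array(cv2.minAreaRect(k)[0])-pt))<12],key=cv2.contourArea)
    w=plane(d,k.reshape(-1,2).astype(float),11)[:,:2]; l=cv2.fitLine(w.astype(np.float32),cv2.DIST_L2,0,.01,.01).ravel(); m=cv2.minAreaRect(w.astype(np.float32)); print("fit",l.round(3),np.degrees(np.arctan2(l[1],l[0])).round(1),m)
# bottom of pads in air: current wrist tips
w=read_camera("wrist"); st=manip.get_state(); Rm=R.from_euler('xyz',st["ee_rot"])
print(Rm.inv().apply(w["T"][:3,3]-st["ee_pos"]))
for sgn in(-1,1):
  for z in (0,9,22): print(sgn,z,proj(w,st["ee_pos"]+Rm.apply([0,sgn*42.5,z])).round())
E
```

```text
tall (array([463.78233814, 268.98835528, 112.45261786]), np.float64(1.1803528581198734)) [[463.3 268.6 113. ]] [[463.9 269.9 113. ]]
short (array([439.73346814, 178.90819352,  59.68522751]), np.float64(0.0853706100694889)) [[439.8 178.9  57. ]] [[441.6 175.4  57. ]]
fit [ 9.91000e-01 -1.30000e-01  3.60908e+02  2.90921e+02] -7.5 ((361.4256896972656, 290.8755187988281), (18.284717559814453, 54.794715881347656), 82.94430541992188)
fit [ 9.78000e-01 -2.08000e-01  3.59730e+02  2.93154e+02] -12.0 ((361.1044616699219, 293.32598876953125), (24.7622013092041, 62.46062469482422), 83.10016632080078)
[  69.32229421   -0.77511952 -120.67231118]
-1 0 [[177. 254.]]
-1 9 [[182. 245.]]
-1 22 [[188. 234.]]
1 0 [[347. 254.]]
1 9 [[342. 245.]]
1 22 [[335. 235.]]
```

```bash
python3 -c "
from h import *
import numpy as np
print(go([455,-36,130],np.radians(93.5)))
print(go([455,-36,230],np.radians(93.5)))"
```

```text
[[10.373, -10.87, 3.082], [-0.0, -0.0, -14.68]]
[[10.373, -10.87, 0.582], [-0.0, -0.0, -14.68]]
```

```bash
python3 -m pendant '[[[1,-1.04,0],[0,0,-1.4]],[[2,-2.1,0],[0,0,-2.8]],[[3,-3.15,0],[0,0,-4.2]],[[4,-4.2,0],[0,0,-5.6]],[[5,-5.25,0],[0,0,-7]],[[6,-6.3,0],[0,0,-8.4]],[[7,-7.35,0],[0,0,-9.8]],[[8,-8.4,0],[0,0,-11.2]],[[9,-9.45,0],[0,0,-12.6]],[[10.37,-10.87,0.58],[0,0,-14.68]]]' 0.9
python3 -c "
from h import *
print(go([455,-36,130],np.radians(93.5)))"
```

```text
time_s: 1.38
ee_pos: [381.5, -203.3, 249.8]
ee_rot: [3.14, 0.001, 1.581]
force: [1.9, -0.1, 0.2]
gripper_width: 0.9
[[4.168, 1.876, 2.993], [0.01, 0.02, -0.58]]
```

```bash
python3 -m pendant '[[[1,0.45,0],[0,0,-0.58]],[[2,0.9,0.2],[0,0,-0.58]],[[3,1.35,0.6],[0,0,-0.58]],[[4.1,1.85,1.2],[0,0,-0.58]],[[4.17,1.88,2.2],[0,0,-0.58]],[[4.17,1.88,3],[0,0,-0.58]],[[4.17,1.88,3],[0,0,-0.58]],[[4.17,1.88,3],[0,0,-0.58]],[[4.17,1.88,3],[0,0,-0.58]],[[4.17,1.88,3],[0,0,-0.58]]]' 0.9
python3 - <<'E'
from h import *
d=read_camera("wrist"); cv2.imwrite("pics/w1.png",d["color"][:,:,::-1])
print(go([455,-36,130],np.radians(93.5)),manip.get_state()["ee_pos"])
print(proj(d,[[455,-36,27],[432.5,70,20]]))
ks=blobs(d,(108,110,70),(128,255,255),300)
for k in ks: print(cv2.minAreaRect(k),plane(d,[cv2.minAreaRect(k)[0]],27))
E
```

```text
time_s: 2.22
ee_pos: [456.3, -38.8, 131.2]
ee_rot: [3.139, 0.001, 1.625]
force: [-0.6, -0.4, -0.2]
gripper_width: 0.899
[[0.073, -0.03, 0.028], [0.04, 0.02, -0.08]] [456.36559757 -38.85524689 131.12461867]
[[258.67603098 190.02344449]
 [237.34849992  57.05651699]]
((274.75799560546875, 288.6370544433594), (67.94747161865234, 137.6871337890625), 85.50284576416016) [[ 475.86620012 -134.73406729   27.        ]]
((473.5327453613281, 272.8606262207031), (99.99681091308594, 37.514808654785156), 39.80556869506836) [[ 671.58027219 -110.07179902   27.        ]]
((259.0, 188.0), (58.0, 56.0), 90.0) [[455.18087692 -34.17354417  27.        ]]
```

View pics/w1.png

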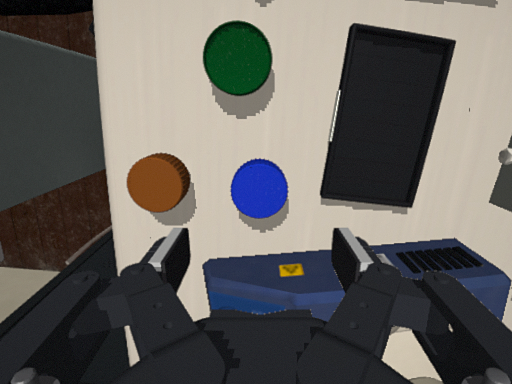

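```bash
python3 -m pendant '[[[0.1,-0.03,0.5],[0,0,0]],[[0.1,-0.03,1],[0,0,0]],[[0.1,-0.03,1.5],[0,0,0]],[[0.1,-0.03,2],[0,0,0]],[[0.1,-0.03,2.3],[0,0,0]],[[0.1,-0.03,2.44],[0,0,0]],[[0.1,-0.03,2.44],[0,0,0]],[[0.1,-0.03,2.44],[0,0,0]],[[0.1,-0.03,2.44],[0,0,0]],[[0.1,-0.03,2.44],[0,0,0]]]' 0.9
python3 - <<'E'
from h import *
d=read_camera("wrist"); cv2.imwrite("pics/w2.png",d["color"][:,:,::-1])
print(go([455.2,-35,33],np.radians(93.5)),manip.get_state()["ee_pos"])
E
```

```text
time_s: 3.1
ee_pos: [454.6, -34.2, 32.4]
ee_rot: [3.14, 0.0, 1.626]
force: [0.2, 1.0, 0.7]
gripper_width: 0.897
[[-0.022, 0.018, -0.019], [0.01, 0.0, -0.07]] [454.44529783 -34.16160186  32.24906368]
```

View pics/w2.png

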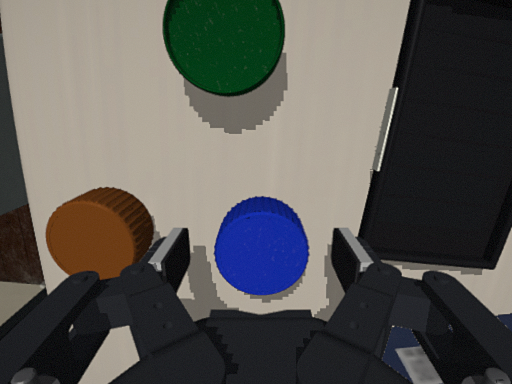

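```bash
python3 -m pendant '[[[0,0,0],[0,0,0]],[[0,0,0],[0,0,0]],[[0,0,0],[0,0,0]],[[0,0,0],[0,0,0]],[[0,0,0],[0,0,0]],[[0,0,0],[0,0,0]],[[0,0,0],[0,0,0]],[[0,0,-0.3],[0,0,0]],[[0,0,-0.8],[0,0,0]],[[0,0,-1],[0,0,0]]]' 0
python3 - <<'E'
from h import *
d=read_camera("wrist"); cv2.imwrite("pics/w3.png",d["color"][:,:,::-1])
print(manip.get_state()["ee_pos"])
th=np.radians(3.5); yv=np.array([-np.sin(th),np.cos(th),0]); c=np.array([598.7,213.5,0])
print(c-33*yv,c+33*yv)
E
```

```text
time_s: 3.98
ee_pos: [454.5, -33.9, 73.0]
ee_rot: [3.14, 0.0, 1.626]
force: [0.9, -0.8, 1.0]
gripper_width: 0.554
[454.96161494 -34.0411031   73.5975105 ]
[600.7146018  180.56155165   0.        ] [596.6853982  246.43844835   0.        ]
```

View pics/w3.png

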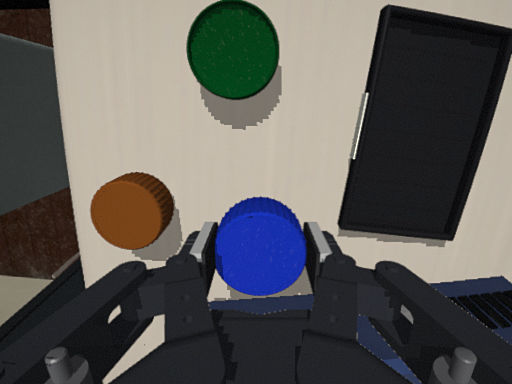

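```bash
python3 - <<'E'
from h import *
d=read_camera("wrist")
k=[k for k in blobs(d,(108,110,70),(128,255,255),300)]
for q in k: 
    c,r=cv2.minEnclosingCircle(q)
    if r<70: print(c,r,plane(d,[[260,247]],73.6-32.3+27))
print(go([600.7,180.6,80],np.radians(93.5)))
E
```

```text
(388.5, 352.5) 43.84642028808594 [[454.51624631 -32.05225023  68.3       ]]
(263.0, 300.5) 50.06256103515625 [[454.51624631 -32.05225023  68.3       ]]
(259.377197265625, 246.08096313476562) 49.37473678588867 [[454.51624631 -32.05225023  68.3       ]]
[[5.162, 3.939, -0.183], [0.03, 0.01, -0.07]]
```

```bash
python3 -m pendant '[[[0.6,0.46,-0.4],[0,0,0]],[[1.4,1.1,-0.6],[0,0,0]],[[2.1,1.6,-0.6],[0,0,0]],[[2.8,2.15,-0.6],[0,0,0]],[[3.5,2.7,-0.6],[0,0,0]],[[4.2,3.25,-0.6],[0,0,0]],[[4.8,3.7,-0.4],[0,0,0]],[[5.11,3.94,-0.2],[0,0,0]],[[5.11,3.94,-0.2],[0,0,0]],[[5.11,3.94,-0.2],[0,0,0]]]' 
python3 - <<'E'
from h import *
d=read_camera("wrist"); cv2.imwrite("pics/w4.png",d["color"][:,:,::-1])
print(go([600.7,178.6,37],np.radians(93.5)),manip.get_state()["ee_pos"])
E
```

```text
time_s: 4.92
ee_pos: [599.3, 179.3, 77.7]
ee_rot: [-3.139, 0.0, 1.627]
force: [-0.3, -1.1, -0.2]
gripper_width: 0.557
[[0.006, 0.034, 1.031], [-0.02, 0.01, -0.07]] [599.42916573 178.31260918  78.26142804]
```

View pics/w4.png

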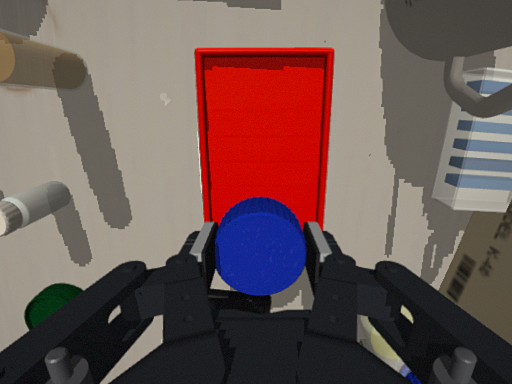

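```bash
python3 - <<'E'
from h import *
d=read_camera("wrist");t=read_camera("top")
print(plane(d,[[197,50],[333,50],[209,222],[322,222]],11).round(1))
k=blobs(t,(108,110,70),(128,255,255),60)
for q in k: print(cv2.minAreaRect(q)[:2],plane(t,[cv2.minAreaRect(q)[0]],99).round())
E
```

```text
[[553.  282.8  11. ]
 [639.3 287.8  11. ]
 [561.6 165.2  11. ]
 [645.8 170.   11. ]]
```

```bash
python3 -m pendant '[[[0,0.06,0.3],[0,0,0]],[[0,0.06,0.6],[0,0,0]],[[0,0.06,0.85],[0,0,0]],[[0,0.06,0.95],[0,0,0]],[[0,0.06,1.02],[0,0,0]],[[0,0.06,1.05],[0,0,0]],[[0,0.06,1.05],[0,0,0]],[[0,0.06,1.05],[0,0,0]],[[0,0.06,1.05],[0,0,0]],[[0,0.06,1.05],[0,0,0]]]' 

```

```text
time_s: 5.9
ee_pos: [602.6, 179.0, 37.8]
ee_rot: [3.141, -0.0, 1.626]
force: [1.1, -0.3, 0.1]
gripper_width: 0.555
```

```bash
python3 -m pendant '[[[0,0,0.04],[0,0,0]],[[0,0,0.04],[0,0,0]],[[0,0,0.04],[0,0,0]],[[0,0,0.04],[0,0,0]],[[0,0,0.04],[0,0,0]],[[0,0,0.04],[0,0,0]],[[0,0,0.04],[0,0,0]],[[0,0,0.04],[0,0,0]],[[0,0,0.04],[0,0,0]],[[0,0,0.04],[0,0,0]]]'
python3 -m pendant '[[[0,0,0],[0,0,0]],[[0,0,0],[0,0,0]],[[0,0,0],[0,0,0]],[[0,0,0],[0,0,0]],[[0,0,0],[0,0,0]],[[0,0,-0.3],[0,0,0]],[[0,0,-0.8],[0,0,0]],[[0,0,-1.5],[0,0,0]],[[0,0,-2],[0,0,0]],[[0,0,-2],[0,0,0]]]' 0.8
python3 - <<'E'
from h import *
d=read_camera("wrist"); cv2.imwrite("pics/w5.png",d["color"][:,:,::-1])
t=read_camera("top"); cv2.imwrite("pics/t5.png",t["color"][:,:,::-1])
print(go([432.5,69.5,100],np.radians(93.5)),manip.get_state()["ee_pos"])
E
```

```text
time_s: 6.73
ee_pos: [602.4, 178.9, 35.8]
ee_rot: [-3.142, -0.0, 1.626]
force: [-1.0, 0.4, -0.4]
gripper_width: 0.555
time_s: 7.57
ee_pos: [604.3, 179.8, 120.9]
ee_rot: [3.136, -0.001, 1.626]
force: [1.4, -0.3, 0.9]
gripper_width: 0.802
[[-2.499, -4.404, 0.422], [0.02, -0.0, -0.07]] [602.87844664 178.97923939 117.24631843]
```

View pics/w5.png

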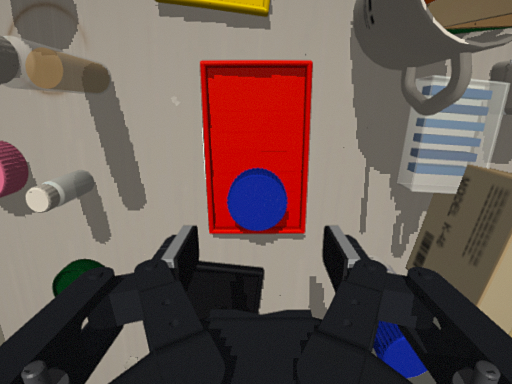

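```bash
python3 -m pendant '[[[-0.4,-0.7,0],[0,0,0]],[[-0.8,-1.4,0],[0,0,0]],[[-1.2,-2.1,0],[0,0,0]],[[-1.6,-2.8,0],[0,0,0]],[[-2,-3.5,0.2],[0,0,0]],[[-2.3,-4.1,0.4],[0,0,0]],[[-2.5,-4.4,0.8],[0,0,0]],[[-2.5,-4.4,1],[0,0,0]],[[-2.5,-4.4,1],[0,0,0]],[[-2.5,-4.4,1],[0,0,0]]]' 0.9
python3 - <<'E'
from h import *
d=read_camera("wrist"); cv2.imwrite("pics/w6.png",d["color"][:,:,::-1])
for k in blobs(d,(40,100,10),(90,255,150),300): print(cv2.minEnclosingCircle(k),plane(d,[cv2.minEnclosingCircle(k)[0]],20))
print(go([432.5,69.5,31],np.radians(93.5)),manip.get_state()["ee_pos"])
E
```

```text
time_s: 8.5
ee_pos: [432.5, 69.8, 75.7]
ee_rot: [-3.141, -0.0, 1.626]
force: [0.0, 0.4, 0.7]
gripper_width: 0.901
((260.03955078125, 210.38514709472656), 39.2181396484375) [[432.0030135   72.68625346  20.        ]]
[[-0.013, -0.011, 1.126], [0.0, -0.01, -0.06]] [432.90068298  70.02604135  76.05288029]
```

View pics/w6.png

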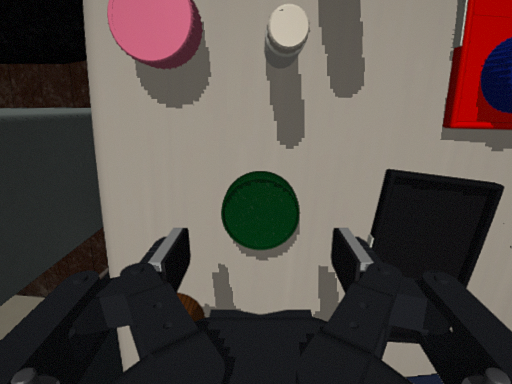

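```bash
python3 -m pendant '[[[0.04,-0.01,0.4],[0,0,0]],[[0.04,-0.01,0.8],[0,0,0]],[[0.04,-0.01,1.05],[0,0,0]],[[0.04,-0.01,1.15],[0,0,0]],[[0.04,-0.01,1.15],[0,0,0]],[[0.04,-0.01,1.15],[0,0,0]],[[0.04,-0.01,1.15],[0,0,0]],[[0.04,-0.01,1.15],[0,0,0]],[[0.04,-0.01,1.15],[0,0,0]],[[0.04,-0.01,1.15],[0,0,0]]]'
python3 -m pendant '[[[0,0,0],[0,0,0]],[[0,0,0],[0,0,0]],[[0,0,0],[0,0,0]],[[0,0,0],[0,0,0]],[[0,0,0],[0,0,0]],[[0,0,0],[0,0,0]],[[0,0,0],[0,0,0]],[[0,0,-0.3],[0,0,0]],[[0,0,-0.8],[0,0,0]],[[0,0,-1.3],[0,0,0]]]' 0
python3 - <<'E'
from h import *
d=read_camera("wrist"); cv2.imwrite("pics/w7.png",d["color"][:,:,::-1])
p=manip.get_state()["ee_pos"];print(p)
for k in blobs(d,(40,100,10),(90,255,150),300): print(cv2.minEnclosingCircle(k),plane(d,[cv2.minEnclosingCircle(k)[0]],p[2]-10))
c=np.array([600.2,213.5]);th=np.radians(3.6);print(go([*(c+33*np.array([-np.sin(th),np.cos(th)])),90],np.radians(93.5)))
E
```

```text
time_s: 9.38
ee_pos: [431.9, 70.9, 30.2]
ee_rot: [3.141, -0.0, 1.626]
force: [-0.8, 0.2, 0.1]
gripper_width: 0.901
time_s: 10.22
ee_pos: [431.2, 71.1, 82.2]
ee_rot: [-3.14, -0.0, 1.626]
force: [0.1, -0.4, 0.9]
gripper_width: 0.595
[432.76478136  71.40220811  85.36290797]
((260.2729187011719, 241.38229370117188), 51.073673248291016) [[430.71117235  75.47563422  75.36290797]]
[[4.139, 4.372, -0.105], [0.03, -0.0, -0.06]]
```

View pics/w7.png

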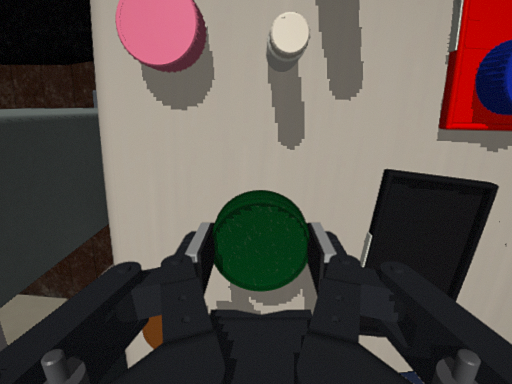

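```bash
python3 -m pendant '[[[0.3,0.6,-0.1],[0,0,0]],[[0.9,1.2,-0.1],[0,0,0]],[[1.5,1.8,-0.1],[0,0,0]],[[2.1,2.5,-0.1],[0,0,0]],[[2.7,3.1,-0.1],[0,0,0]],[[3.3,3.7,-0.1],[0,0,0]],[[3.8,4.2,-0.1],[0,0,0]],[[4.06,4.37,-0.1],[0,0,0]],[[4.06,4.37,0.2],[0,0,0]],[[4.06,4.37,0.4],[0,0,0]]]'
python3 - <<'E'
from h import *
d=read_camera("wrist"); cv2.imwrite("pics/w8.png",d["color"][:,:,::-1])
p=manip.get_state()["ee_pos"];print(p)
c=np.array([600.2,213.5]);th=np.radians(3.6);print(go([*(c+33*np.array([-np.sin(th),np.cos(th)])-[0,3]),34],np.radians(93.5)))
E
```

```text
time_s: 11.1
ee_pos: [596.9, 243.0, 64.4]
ee_rot: [-3.141, 0.0, 1.627]
force: [-0.0, -0.9, -0.3]
gripper_width: 0.594
[595.93036849 241.65592581  62.76077792]
[[0.042, 0.06, 0.719], [-0.04, 0.02, -0.07]]
```

View pics/w8.png

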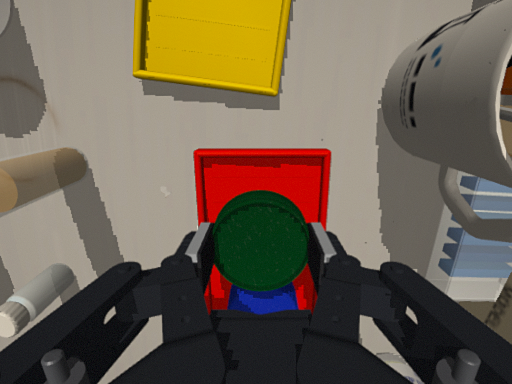

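```bash
python3 -m pendant '[[[0.02,0.03,0.2],[0,0,0]],[[0.02,0.03,0.45],[0,0,0]],[[0.02,0.03,0.6],[0,0,0]],[[0.02,0.03,0.68],[0,0,0]],[[0.02,0.03,0.72],[0,0,0]],[[0.02,0.03,0.74],[0,0,0]],[[0.02,0.03,0.74],[0,0,0]],[[0.02,0.03,0.74],[0,0,0]],[[0.02,0.03,0.74],[0,0,0]],[[0.02,0.03,0.74],[0,0,0]]]'
```

```text
time_s: 11.98
ee_pos: [598.6, 243.7, 36.5]
ee_rot: [3.141, -0.0, 1.626]
force: [-0.1, -0.4, 0.1]
gripper_width: 0.595
```

```bash
python3 -m pendant '[[[0,0,0.03],[0,0,0]],[[0,0,0.06],[0,0,0]],[[0,0,0.06],[0,0,0]],[[0,0,0.06],[0,0,0]],[[0,0,0.06],[0,0,0]],[[0,0,0.06],[0,0,0]],[[0,0,0.06],[0,0,0]],[[0,0,0.06],[0,0,0]],[[0,0,0.06],[0,0,0]],[[0,0,0.06],[0,0,0]]]'
python3 -m pendant '[[[0,0,0],[0,0,0]],[[0,0,0],[0,0,0]],[[0,0,0],[0,0,0]],[[0,0,0],[0,0,0]],[[0,0,0],[0,0,0]],[[0,0,-0.3],[0,0,0]],[[0,0,-0.8],[0,0,0]],[[0,0,-1.5],[0,0,0]],[[0,0,-2],[0,0,0]],[[0,0,-2.5],[0,0,0]]]' 0.8
python3 - <<'E'
from h import *
d=read_camera("wrist"); cv2.imwrite("pics/w9.png",d["color"][:,:,::-1])
print(go([440.2,178,130],np.radians(93.5)),manip.get_state()["ee_pos"])
E
```

```text
time_s: 12.82
ee_pos: [598.5, 243.6, 33.9]
ee_rot: [-3.142, -0.0, 1.626]
force: [-0.7, -0.3, -1.6]
gripper_width: 0.593
time_s: 13.65
ee_pos: [598.6, 243.8, 136.2]
ee_rot: [3.141, -0.0, 1.626]
force: [-1.0, -1.1, 0.4]
gripper_width: 0.8
[[-1.442, -4.08, 0.227], [0.06, -0.02, -0.07]] [599.91771395 244.60629121 139.99127887]
```

View pics/w9.png

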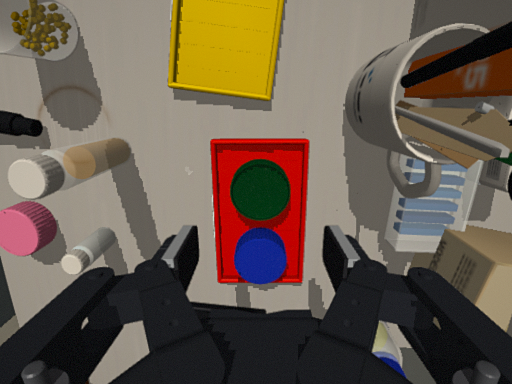

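```bash
python3 -m pendant '[[[-0.2,-0.7,0],[0,0,0]],[[-0.5,-1.5,0],[0,0,0]],[[-0.8,-2.3,0],[0,0,0]],[[-1.1,-3,0],[0,0,0]],[[-1.35,-3.7,0],[0,0,0]],[[-1.44,-4.08,0.3],[0,0,0]],[[-1.44,-4.08,0.8],[0,0,0]],[[-1.44,-4.08,0.9],[0,0,0]],[[-1.44,-4.08,0.9],[0,0,0]],[[-1.44,-4.08,0.9],[0,0,0]]]' 0.65
python3 - <<'E'
from h import *
d=read_camera("wrist"); cv2.imwrite("pics/w10.png",d["color"][:,:,::-1])
print(go([440.2,178,40],np.radians(93.5)),manip.get_state()["ee_pos"],proj(d,[[440.2,178,57]]))
E
```

```text
time_s: 14.53
ee_pos: [439.2, 177.6, 98.5]
ee_rot: [3.141, -0.0, 1.626]
force: [0.5, -0.6, -0.1]
gripper_width: 0.649
[[0.008, 0.019, 1.466], [0.01, -0.01, -0.07]] [439.40419423 177.61493707  98.6572577 ] [[262.07062179 221.91427092]]
```

View pics/w10.png

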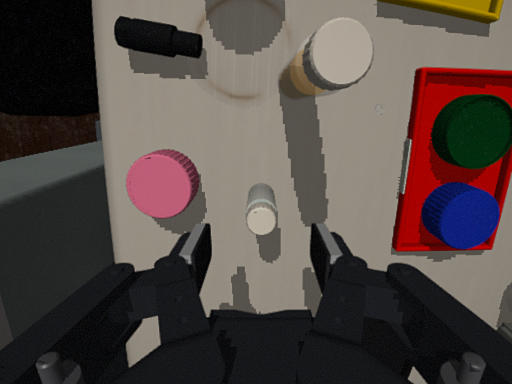

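```bash
python3 -m pendant '[[[0.02,0.02,0.5],[0,0,0]],[[0.02,0.02,1],[0,0,0]],[[0.02,0.02,1.35],[0,0,0]],[[0.02,0.02,1.5],[0,0,0]],[[0.02,0.02,1.5],[0,0,0]],[[0.02,0.02,1.5],[0,0,0]],[[0.02,0.02,1.5],[0,0,0]],[[0.02,0.02,1.5],[0,0,0]],[[0.02,0.02,1.5],[0,0,0]],[[0.02,0.02,1.5],[0,0,0]]]'
python3 - <<'E'
from h import *
d=read_camera("wrist"); cv2.imwrite("pics/w11.png",d["color"][:,:,::-1])
E
```

```text
time_s: 15.42
ee_pos: [439.7, 177.9, 38.3]
ee_rot: [3.141, -0.0, 1.626]
force: [0.1, -0.5, 0.4]
gripper_width: 0.654
```

View pics/w11.png

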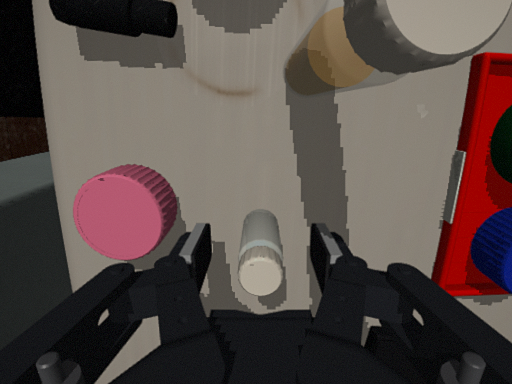

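```bash
python3 -m pendant '[[[0,0,0],[0,0,0]],[[0,0,0],[0,0,0]],[[0,0,0],[0,0,0]],[[0,0,0],[0,0,0]],[[0,0,0],[0,0,0]],[[0,0,0],[0,0,0]],[[0,0,0],[0,0,0]],[[0,0,0],[0,0,0]],[[0,0,-0.4],[0,0,0]],[[0,0,-1],[0,0,0]]]' 0
python3 - <<'E'
from h import *
d=read_camera("wrist"); cv2.imwrite("pics/w12.png",d["color"][:,:,::-1])
p=manip.get_state()["ee_pos"];print(p)
print(go([560.4,-9,85],np.radians(90)))
E
```

```text
time_s: 16.3
ee_pos: [438.3, 177.7, 76.9]
ee_rot: [-3.138, 0.001, 1.626]
force: [-0.2, 0.6, 0.3]
gripper_width: 0.235
[440.2635823  178.72572925  81.51421437]
[[-4.853, 2.737, -0.085], [0.02, -0.01, 0.64]]
```

View pics/w12.png

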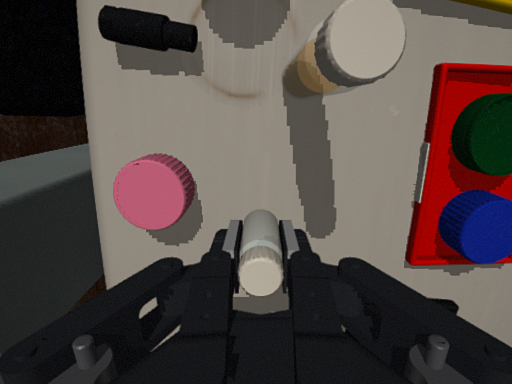

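```bash
python3 -m pendant '[[[-0.4,0.2,-0.1],[0,0,0]],[[-1.1,0.6,-0.1],[0,0,0]],[[-1.8,1,-0.1],[0,0,0]],[[-2.5,1.4,-0.1],[0,0,0]],[[-3.2,1.8,-0.1],[0,0,0]],[[-3.9,2.2,-0.1],[0,0,0]],[[-4.5,2.55,-0.1],[0,0,0]],[[-4.85,2.74,-0.1],[0,0,0]],[[-4.85,2.74,-0.1],[0,0,0]],[[-4.85,2.74,-0.1],[0,0,0]]]'
python3 - <<'E'
from h import *
d=read_camera("wrist"); cv2.imwrite("pics/w13.png",d["color"][:,:,::-1])
p=manip.get_state()["ee_pos"];print(p,go([560.4,-9,42.5],np.radians(93.5)))
E
```

```text
time_s: 17.18
ee_pos: [559.6, -10.4, 81.5]
ee_rot: [-3.141, -0.0, 1.624]
force: [-0.8, 0.6, 0.2]
gripper_width: 0.238
[559.24978635  -9.35419031  81.60866668] [[0.007, 0.03, 0.978], [-0.01, -0.0, -0.07]]
```

View pics/w13.png

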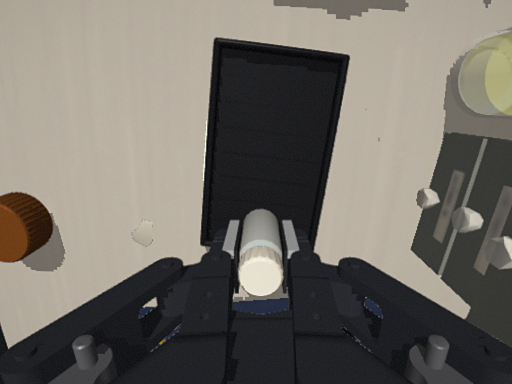

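```bash
python3 - <<'E'
from h import *
d=read_camera("wrist"); print(plane(d,[[217,40],[348,56],[202,243],[316,241]],11).round(1))
E
```

```text
[[525.  102.5  11. ]
 [610.4  98.   11. ]
 [515.5 -41.8  11. ]
 [603.9 -35.1  11. ]]
```

```bash
python3 -m pendant '[[[0,0.03,0.3],[0,0,0]],[[0,0.03,0.6],[0,0,0]],[[0,0.03,0.8],[0,0,0]],[[0,0.03,0.9],[0,0,0]],[[0,0.03,0.95],[0,0,0]],[[0,0.03,0.97],[0,0,0]],[[0,0.03,0.97],[0,0,0]],[[0,0.03,0.97],[0,0,0]],[[0,0.03,0.97],[0,0,0]],[[0,0.03,0.97],[0,0,0]]]'
```

```text
time_s: 18.12
ee_pos: [560.9, -9.7, 43.3]
ee_rot: [3.141, 0.0, 1.626]
force: [-0.1, -0.1, -1.6]
gripper_width: 0.24
```

```bash
python3 -m pendant '[[[0,0,0.01],[0,0,0]],[[0,0,0.02],[0,0,0]],[[0,0,0.03],[0,0,0]],[[0,0,0.04],[0,0,0]],[[0,0,0.04],[0,0,0]],[[0,0,0.04],[0,0,0]],[[0,0,0.04],[0,0,0]],[[0,0,0.04],[0,0,0]],[[0,0,0.04],[0,0,0]],[[0,0,0.04],[0,0,0]]]'
```

```text
time_s: 18.95
ee_pos: [560.8, -9.6, 41.4]
ee_rot: [-3.142, -0.0, 1.626]
force: [-0.2, 0.7, -0.5]
gripper_width: 0.239
```

```bash
python3 -m pendant '[[[0,0,0],[0,0,0]],[[0,0,0],[0,0,0]],[[0,0,0],[0,0,0]],[[0,0,0],[0,0,0]],[[0,0,0],[0,0,0]],[[0,0,-0.3],[0,0,0]],[[0,0,-0.8],[0,0,0]],[[0,0,-1.5],[0,0,0]],[[0,0,-2.2],[0,0,0]],[[0,0,-3],[0,0,0]]]' 0.6
python3 - <<'E'
from h import *
d=read_camera("wrist"); cv2.imwrite("pics/w14.png",d["color"][:,:,::-1])
p=manip.get_state()["ee_pos"];print(p,go([463.6,269,160],np.radians(93.5)))
E
```

```text
time_s: 19.78
ee_pos: [560.2, -9.5, 163.0]
ee_rot: [-3.141, -0.0, 1.626]
force: [1.1, 1.2, 0.4]
gripper_width: 0.601
[562.87243908  -9.11131108 169.25291423] [[7.08, -2.092, 0.214], [0.07, 0.01, -0.06]]
```

View pics/w14.png

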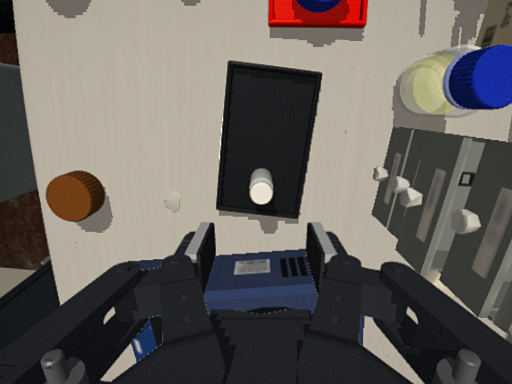

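```bash
python3 -m pendant '[[[0.6,-0.15,-0.1],[0,0,0]],[[1.5,-0.45,-0.1],[0,0,0]],[[2.4,-0.7,-0.1],[0,0,0]],[[3.3,-1,-0.1],[0,0,0]],[[4.2,-1.25,-0.1],[0,0,0]],[[5.1,-1.5,-0.1],[0,0,0]],[[6,-1.75,-0.1],[0,0,0]],[[6.7,-1.95,-0.1],[0,0,0]],[[7.08,-2.06,-0.1],[0,0,0]],[[7.08,-2.06,-0.1],[0,0,0]]]' 0.75
python3 - <<'E'
from h import *
d=read_camera("wrist"); cv2.imwrite("pics/w15.png",d["color"][:,:,::-1])
p=manip.get_state()["ee_pos"];print(p,go([463.6,269,65],np.radians(93.5)),proj(d,[[463.6,269,113]]))
E
```

```text
time_s: 20.67
ee_pos: [461.0, 272.4, 166.4]
ee_rot: [3.141, -0.002, 1.631]
force: [-0.6, 0.2, 0.5]
gripper_width: 0.754
[462.06352448 270.28957174 166.12759477] [[-0.036, 0.035, 2.528], [0.0, -0.01, -0.03]] [[263.83114501 220.47544616]]
```

View pics/w15.png

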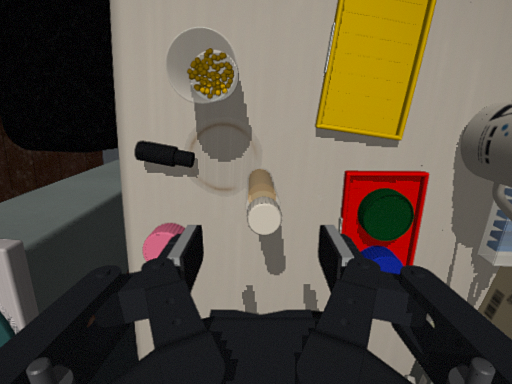

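```bash
python3 -m pendant '[[[-0.02,0.04,0.3],[0,0,0]],[[-0.02,0.04,0.8],[0,0,0]],[[-0.02,0.04,1.3],[0,0,0]],[[-0.02,0.04,1.8],[0,0,0]],[[-0.02,0.04,2.2],[0,0,0]],[[-0.02,0.04,2.5],[0,0,0]],[[-0.02,0.04,2.5],[0,0,0]],[[-0.02,0.04,2.5],[0,0,0]],[[-0.02,0.04,2.5],[0,0,0]],[[-0.02,0.04,2.5],[0,0,0]]]'
python3 - <<'E'
from h import *
d=read_camera("wrist"); cv2.imwrite("pics/w16.png",d["color"][:,:,::-1])
E
```

```text
time_s: 21.55
ee_pos: [465.1, 268.0, 66.4]
ee_rot: [3.14, -0.001, 1.626]
force: [-0.1, 0.0, 0.1]
gripper_width: 0.75
```

View pics/w16.png

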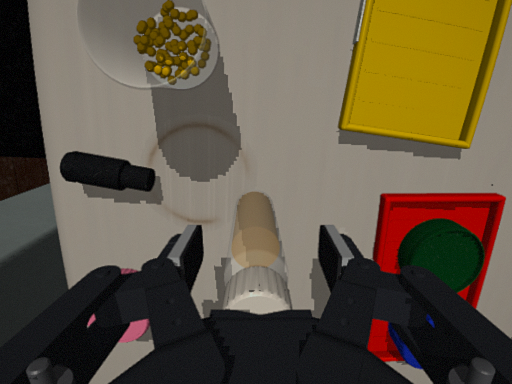

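```bash
python3 -m pendant '[[[0,0,-0.1],[0,0,0]],[[0,0,-0.1],[0,0,0]],[[0,0,-0.1],[0,0,0]],[[0,0,-0.1],[0,0,0]],[[0,0,-0.1],[0,0,0]],[[0,0,-0.1],[0,0,0]],[[0,0,-0.1],[0,0,0]],[[0,0,-0.1],[0,0,0]],[[0,0,-0.1],[0,0,0]],[[0,0,-0.1],[0,0,0]]]' 0
python3 -m pendant '[[[0,0,-0.1],[0,0,0]],[[0,0,-0.2],[0,0,0]],[[0,0,-0.4],[0,0,0]],[[0,0,-0.6],[0,0,0]],[[0,0,-0.8],[0,0,0]],[[0,0,-1],[0,0,0]],[[0,0,-1.2],[0,0,0]],[[0,0,-1.3],[0,0,0]],[[0,0,-1.3],[0,0,0]],[[0,0,-1.3],[0,0,0]]]'
python3 - <<'E'
from h import *
for n in ("wrist","scene"):
  d=read_camera(n); cv2.imwrite(f"pics/{n}17.png",d["color"][:,:,::-1])
p=manip.get_state()["ee_pos"];print(p,go([565.4,61,122],np.radians(93.5)))
E
```

```text
time_s: 22.43
ee_pos: [465.0, 268.1, 70.1]
ee_rot: [3.141, -0.0, 1.626]
force: [-0.9, -1.1, 10.0]
gripper_width: 0.308
time_s: 23.27
ee_pos: [464.6, 267.7, 121.5]
ee_rot: [3.141, -0.0, 1.626]
force: [-0.1, -0.2, -0.9]
gripper_width: 0.306
[464.37259174 267.68075678 121.08367733] [[-5.298, 2.237, -0.023], [-0.01, 0.0, -0.07]]
```

View pics/scene17.png

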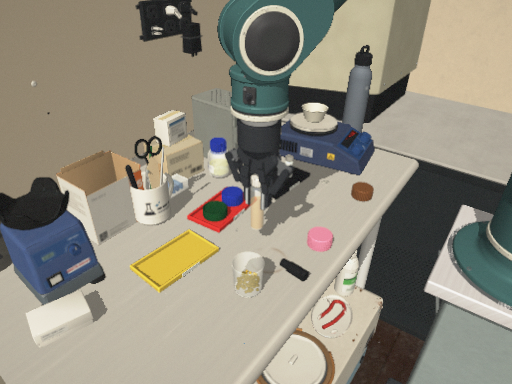

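View pics/wrist17.png

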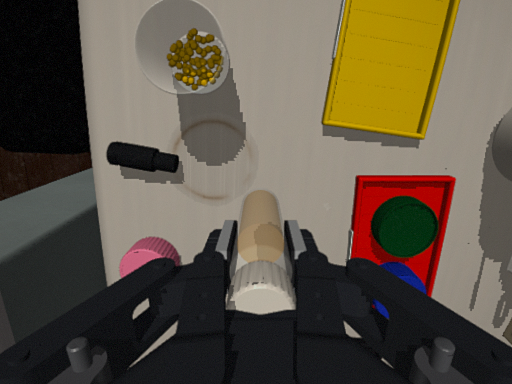

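```bash
python3 -m pendant '[[[-0.3,0.1,-0.1],[0,0,0]],[[-0.8,0.35,-0.1],[0,0,0]],[[-1.4,0.6,-0.1],[0,0,0]],[[-2,0.85,-0.1],[0,0,0]],[[-2.6,1.1,-0.1],[0,0,0]],[[-3.2,1.35,-0.1],[0,0,0]],[[-3.8,1.6,-0.1],[0,0,0]],[[-4.4,1.85,-0.1],[0,0,0]],[[-4.9,2.1,-0.1],[0,0,0]],[[-5.2,2.2,-0.1],[0,0,0]]]'
python3 - <<'E'
from h import *
for n in ("wrist",):
  d=read_camera(n); cv2.imwrite(f"pics/{n}18.png",d["color"][:,:,::-1])
p=manip.get_state()["ee_pos"];print(p,go([565.4,61,76],np.radians(93.5)))
E
```

```text
time_s: 24.2
ee_pos: [564.8, 62.4, 124.8]
ee_rot: [-3.141, 0.0, 1.624]
force: [-0.9, -0.2, -0.0]
gripper_width: 0.306
[565.03179596  60.95787395 124.76418116] [[0.002, 0.01, 1.219], [-0.01, 0.01, -0.11]]
```

View pics/wrist18.png

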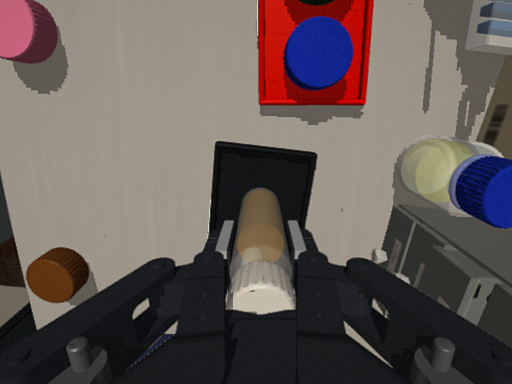

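```bash
python3 -m pendant '[[[0,0.01,0.2],[0,0,0]],[[0,0.01,0.5],[0,0,0]],[[0,0.01,0.8],[0,0,0]],[[0,0.01,1],[0,0,0]],[[0,0.01,1.1],[0,0,0]],[[0,0.01,1.18],[0,0,0]],[[0,0.01,1.22],[0,0,0]],[[0,0.01,1.22],[0,0,0]],[[0,0.01,1.22],[0,0,0]],[[0,0.01,1.22],[0,0,0]]]'
```

```text
time_s: 25.08
ee_pos: [564.5, 65.1, 77.0]
ee_rot: [3.141, -0.0, 1.626]
force: [0.3, 0.8, -0.3]
gripper_width: 0.306
```

```bash
python3 -m pendant '[[[0,0,0.02],[0,0,0]],[[0,0,0.04],[0,0,0]],[[0,0,0.06],[0,0,0]],[[0,0,0.08],[0,0,0]],[[0,0,0.08],[0,0,0]],[[0,0,0.08],[0,0,0]],[[0,0,0.08],[0,0,0]],[[0,0,0.08],[0,0,0]],[[0,0,0.08],[0,0,0]],[[0,0,0.08],[0,0,0]]]'
```

```text
time_s: 25.92
ee_pos: [564.3, 65.0, 73.4]
ee_rot: [-3.142, -0.0, 1.626]
force: [-0.6, 0.5, -1.2]
gripper_width: 0.311
```

```bash
python3 -m pendant '[[[0,0,0.01],[0,0,0]],[[0,0,0.02],[0,0,0]],[[0,0,0.02],[0,0,0]],[[0,0,0.02],[0,0,0]],[[0,0,0.02],[0,0,0]],[[0,0,0.02],[0,0,0]],[[0,0,0.02],[0,0,0]],[[0,0,0.02],[0,0,0]],[[0,0,0.02],[0,0,0]],[[0,0,0.02],[0,0,0]]]'
python3 - <<'E'
from h import *
for i in range(3): print(manip.get_state()["force"])
d=read_camera("scene");c=d["color"][140:250,220:330,::-1]; cv2.imwrite("pics/s19.png",cv2.resize(c,None,fx=5,fy=5,interpolation=cv2.INTER_CUBIC))
E
```

```text
time_s: 26.75
ee_pos: [564.4, 65.1, 73.1]
ee_rot: [3.141, 0.0, 1.626]
force: [-3.0, -1.9, 9.2]
gripper_width: 0.306
[-3.02517028 -1.86148307  9.24892844]
[-3.02517028 -1.86148307  9.24892844]
[-3.02517028 -1.86148307  9.24892844]
```

View pics/s19.png

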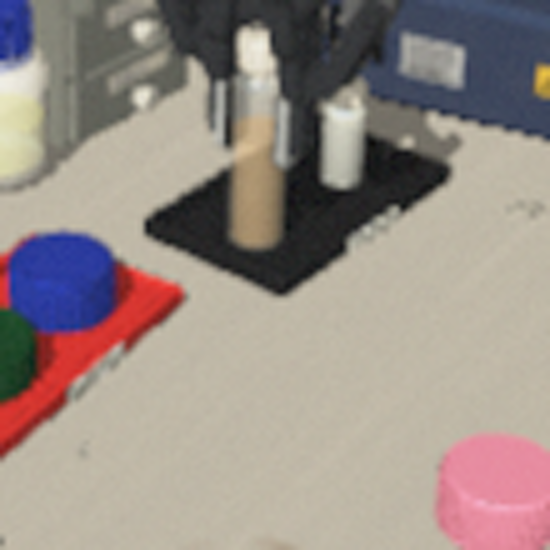

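```bash
python3 -m pendant '[[[0,0,0],[0,0,0]],[[0,0,0],[0,0,0]],[[0,0,0],[0,0,0]],[[0,0,0],[0,0,0]],[[0,0,0],[0,0,0]],[[0,0,0],[0,0,0]],[[0,0,0],[0,0,0]],[[0,0,-0.2],[0,0,0]],[[0,0,-0.5],[0,0,0]],[[0,0,-1],[0,0,0]]]' 0.65
python3 -m pendant '[[[0,0,-0.6],[0,0,0]],[[0,0,-1.2],[0,0,0]],[[0,0,-1.8],[0,0,0]],[[0,0,-2],[0,0,0]],[[0,0,-2],[0,0,0]],[[0,0,-2],[0,0,0]],[[0,0,-2],[0,0,0]],[[0,0,-2],[0,0,0]],[[0,0,-2],[0,0,0]],[[0,0,-2],[0,0,0]]]'
python3 - <<'E'
from h import *
d=read_camera("wrist");cv2.imwrite("pics/w20.png",d["color"][:,:,::-1])
d=read_camera("scene");c=d["color"][140:300,160:400,::-1]; cv2.imwrite("pics/s20.png",cv2.resize(c,None,fx=3,fy=3,interpolation=cv2.INTER_CUBIC))
print(manip.get_state()["ee_pos"],go([361,292,190],np.radians(172)))
E
```

```text
time_s: 27.63
ee_pos: [563.6, 65.0, 112.8]
ee_rot: [-3.14, -0.0, 1.626]
force: [0.3, -1.0, 0.8]
gripper_width: 0.647
time_s: 28.47
ee_pos: [564.0, 65.1, 192.0]
ee_rot: [-3.141, -0.0, 1.626]
force: [-0.4, 0.5, -0.7]
gripper_width: 0.654
[564.15480943  65.10972175 192.26148381] [[5.944, -4.758, 0.061], [-0.0, -0.01, -15.77]]
```

View pics/w20.png

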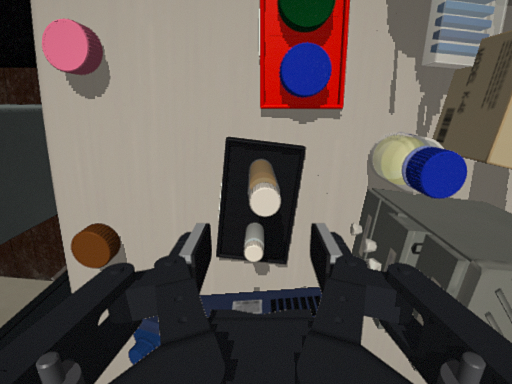

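View pics/s20.png

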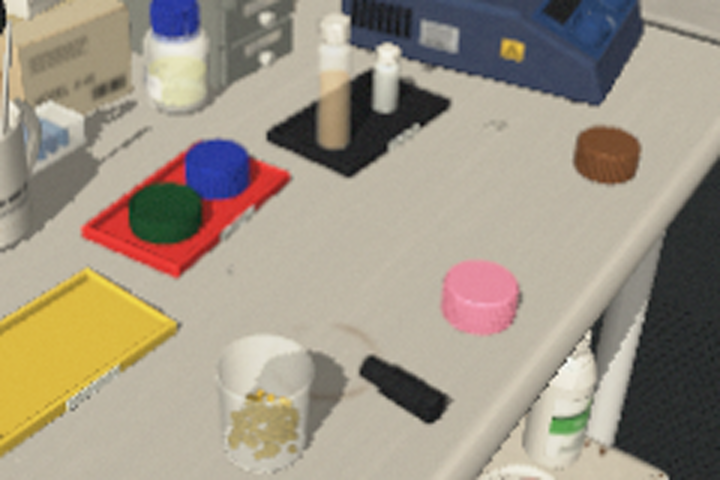

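```bash
python3 -m pendant '[[[0.6,-0.48,0],[0,0,-1.4]],[[1.2,-0.96,0],[0,0,-2.8]],[[1.8,-1.44,0],[0,0,-4.2]],[[2.4,-1.92,0],[0,0,-5.6]],[[3,-2.4,0],[0,0,-7]],[[3.6,-2.88,0],[0,0,-8.4]],[[4.2,-3.36,0],[0,0,-9.8]],[[4.8,-3.84,0],[0,0,-11.2]],[[5.4,-4.3,0],[0,0,-12.6]],[[5.94,-4.76,0],[0,0,-14]]]' 0.6
python3 - <<'E'
from h import *
print(manip.get_state()["ee_pos"],manip.get_state()["ee_rot"],go([361,292,100],np.radians(171)))
E
```

```text
time_s: 29.4
ee_pos: [359.9, 292.9, 192.8]
ee_rot: [3.141, 0.0, 2.854]
force: [-0.1, 0.1, -0.5]
gripper_width: 0.601
[359.90233407 292.94843186 192.80270674] [3.14123064e+00 2.68977748e-04 2.85399191e+00] [[-0.032, -0.016, 2.32], [0.0, 0.0, -1.5]]
```

```bash
python3 -m pendant '[[[-0.03,-0.02,0.5],[0,0,-0.7]],[[-0.03,-0.02,1],[0,0,-1.5]],[[-0.03,-0.02,1.5],[0,0,-1.5]],[[-0.03,-0.02,1.9],[0,0,-1.5]],[[-0.03,-0.02,2.3],[0,0,-1.5]],[[-0.03,-0.02,2.3],[0,0,-1.5]],[[-0.03,-0.02,2.3],[0,0,-1.5]],[[-0.03,-0.02,2.3],[0,0,-1.5]],[[-0.03,-0.02,2.3],[0,0,-1.5]],[[-0.03,-0.02,2.3],[0,0,-1.5]]]'
python3 - <<'E'
from h import *
d=read_camera("wrist");cv2.imwrite("pics/w21.png",d["color"][:,:,::-1])
print(manip.get_state()["ee_pos"],manip.get_state()["ee_rot"],proj(d,[[361,292,11]]))
E
```

```text
time_s: 30.23
ee_pos: [362.4, 290.8, 101.4]
ee_rot: [3.141, 0.001, 2.978]
force: [0.1, -0.4, 0.4]
gripper_width: 0.603
[362.33645511 290.72964875 101.28426644] [3.14106369e+00 8.88700534e-04 2.97827614e+00] [[260.26778052 195.8326339 ]]
```

View pics/w21.png

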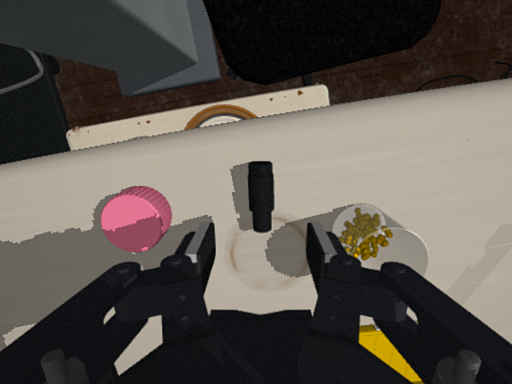

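```bash
python3 -m pendant '[[[0.03,0.02,0.4],[0,0,0]],[[0.03,0.02,0.9],[0,0,0]],[[0.03,0.02,1.3],[0,0,0]],[[0.03,0.02,1.6],[0,0,0]],[[0.03,0.02,1.8],[0,0,0]],[[0.03,0.02,1.89],[0,0,0]],[[0.03,0.02,1.89],[0,0,0]],[[0.03,0.02,1.89],[0,0,0]],[[0.03,0.02,1.89],[0,0,0]],[[0.03,0.02,1.89],[0,0,0]]]' 0.5
python3 - <<'E'
from h import *
d=read_camera("wrist");cv2.imwrite("pics/w22.png",d["color"][:,:,::-1])
E
```

```text
time_s: 31.12
ee_pos: [361.2, 291.8, 25.6]
ee_rot: [3.141, 0.001, 2.978]
force: [-0.2, 0.3, -0.2]
gripper_width: 0.498
```

View pics/w22.png

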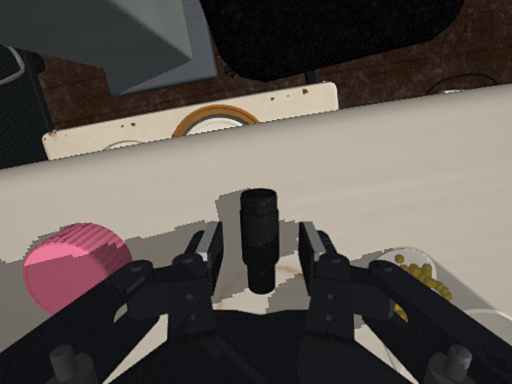

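```bash
python3 -m pendant '[[[0,0,0],[0,0,0]],[[0,0,0],[0,0,0]],[[0,0,0],[0,0,0]],[[0,0,0],[0,0,0]],[[0,0,0],[0,0,0]],[[0,0,0],[0,0,0]],[[0,0,0],[0,0,0]],[[0,0,-0.3],[0,0,0]],[[0,0,-0.8],[0,0,0]],[[0,0,-1.5],[0,0,0]]]' 0
python3 - <<'E'
from h import *
d=read_camera("wrist");cv2.imwrite("pics/w23.png",d["color"][:,:,::-1])
print(manip.get_state()["ee_pos"],go([563.5,400,120],np.radians(175.5)))
E
```

```text
time_s: 32.0
ee_pos: [360.0, 291.2, 84.7]
ee_rot: [-3.14, -0.002, 2.979]
force: [0.5, 0.6, 0.0]
gripper_width: 0.222
[361.41674918 292.95948801  89.57834509] [[-4.556, 3.456, -0.746], [0.02, 0.02, -0.95]]
```

View pics/w23.png

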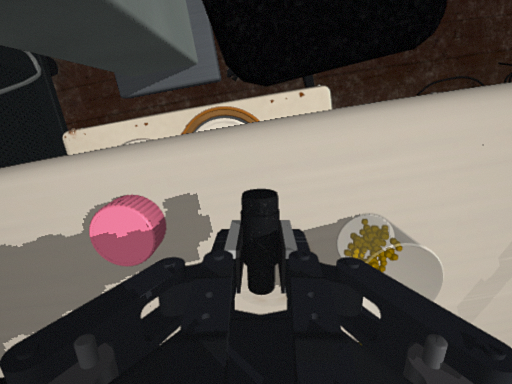

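```bash
python3 -m pendant '[[[0,0,-0.8],[0,0,-0.3]],[[-0.3,0.2,-1.4],[0,0,-0.5]],[[-1,0.7,-1.5],[0,0,-0.95]],[[-1.7,1.2,-1.5],[0,0,-0.95]],[[-2.4,1.8,-1.5],[0,0,-0.95]],[[-3.1,2.3,-1.5],[0,0,-0.95]],[[-3.8,2.85,-1.3],[0,0,-0.95]],[[-4.4,3.35,-1],[0,0,-0.95]],[[-4.55,3.45,-0.7],[0,0,-0.95]],[[-4.55,3.45,-0.5],[0,0,-0.95]]]'
python3 - <<'E'
from h import *
d=read_camera("wrist");cv2.imwrite("pics/w24.png",d["color"][:,:,::-1])
print(manip.get_state()["ee_pos"],go([563.5,400,30],np.radians(175.5)))
E
```

```text
time_s: 32.88
ee_pos: [563.8, 398.7, 103.1]
ee_rot: [-3.142, -0.001, 3.061]
force: [0.2, -0.4, -0.2]
gripper_width: 0.213
[562.12935629 397.87265031 101.94976313] [[-0.035, 0.059, 1.799], [-0.02, -0.03, -0.02]]
```

View pics/w24.png

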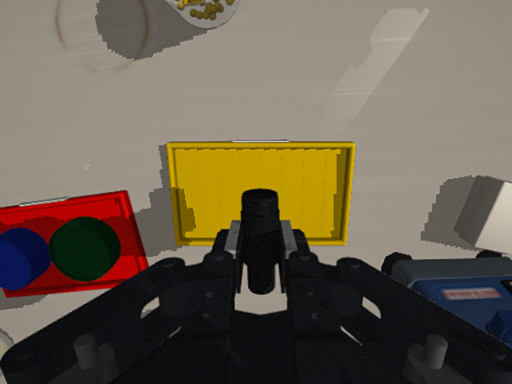

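```bash
python3 - <<'E'
from h import *
d=read_camera("wrist");print(plane(d,[[168,143],[354,143],[176,246],[347,244]],11).round(1))
p=manip.get_state()["ee_pos"];print(p,plane(d,[[260,190],[262,293]],p[2]-4).round(1))
E
```

```text
[[511.9 330.6  11. ]
 [523.2 474.9  11. ]
 [600.4 322.3  11. ]
 [610.1 470.2  11. ]]
[561.64881321 397.80728553 103.30131288] [[529.3 401.2  99.3]
 [586.6 397.7  99.3]]
```

```bash
python3 -m pendant '[[[-0.06,0.02,0.4],[0,0,0]],[[-0.06,0.02,0.8],[0,0,0]],[[-0.06,0.02,1.2],[0,0,0]],[[-0.06,0.02,1.5],[0,0,0]],[[-0.06,0.02,1.7],[0,0,0]],[[-0.06,0.02,1.8],[0,0,0]],[[-0.06,0.02,1.8],[0,0,0]],[[-0.06,0.02,1.8],[0,0,0]],[[-0.06,0.02,1.8],[0,0,0]],[[-0.06,0.02,1.8],[0,0,0]]]'
```

```text
time_s: 33.82
ee_pos: [565.6, 399.1, 33.8]
ee_rot: [3.141, 0.001, 3.061]
force: [0.3, 0.4, -1.3]
gripper_width: 0.216
```

```bash
python3 -m pendant '[[[0.01,0,0.05],[0,0,0]],[[0.01,0,0.09],[0,0,0]],[[0.01,0,0.12],[0,0,0]],[[0.01,0,0.12],[0,0,0]],[[0.01,0,0.12],[0,0,0]],[[0.01,0,0.12],[0,0,0]],[[0.01,0,0.12],[0,0,0]],[[0.01,0,0.12],[0,0,0]],[[0.01,0,0.12],[0,0,0]],[[0.01,0,0.12],[0,0,0]]]'
```

```text
time_s: 34.65
ee_pos: [565.0, 399.0, 28.6]
ee_rot: [3.142, 0.0, 3.061]
force: [-1.7, -1.8, 6.1]
gripper_width: 0.219
```

Contact with the floor; release and rise.

```bash
python3 -m pendant '[[[0,0,0],[0,0,0]],[[0,0,0],[0,0,0]],[[0,0,0],[0,0,0]],[[0,0,0],[0,0,0]],[[0,0,0],[0,0,0]],[[0,0,-0.3],[0,0,0]],[[0,0,-0.8],[0,0,0]],[[0,0,-1.5],[0,0,0]],[[0,0,-2.2],[0,0,0]],[[0,0,-3],[0,0,0]]]' 0.5
python3 -m pendant '[[[0.5,-0.5,-0.8],[0,0,0]],[[1,-1,-1.6],[0,0,0]],[[1.5,-1.5,-2],[0,0,0]],[[2,-2,-2.4],[0,0,0]],[[2.5,-2.5,-2.4],[0,0,0]],[[3,-3,-2.4],[0,0,0]],[[3.5,-3.5,-2.4],[0,0,0]],[[4,-4,-2.4],[0,0,0]],[[4.5,-4.5,-2.4],[0,0,0]],[[5,-5,-2.4],[0,0,0]]]'
python3 - <<'E'
from h import *
d=read_camera("scene");c=d["color"][130:310,120:400,::-1]; cv2.imwrite("pics/s25.png",cv2.resize(c,None,fx=2.8,fy=2.8,interpolation=cv2.INTER_CUBIC))
d=read_camera("top");c=d["color"][90:290,130:390,::-1]; cv2.imwrite("pics/t25.png",cv2.resize(c,None,fx=2.9,fy=2.9,interpolation=cv2.INTER_CUBIC))
E
```

```text
time_s: 35.48
ee_pos: [564.5, 398.8, 149.8]
ee_rot: [-3.141, -0.001, 3.062]
force: [0.1, -1.1, 0.1]
gripper_width: 0.498
time_s: 36.32
ee_pos: [348.3, 215.0, 244.1]
ee_rot: [-3.141, -0.0, 3.062]
force: [0.5, -0.2, 0.8]
gripper_width: 0.502
```

View pics/s25.png

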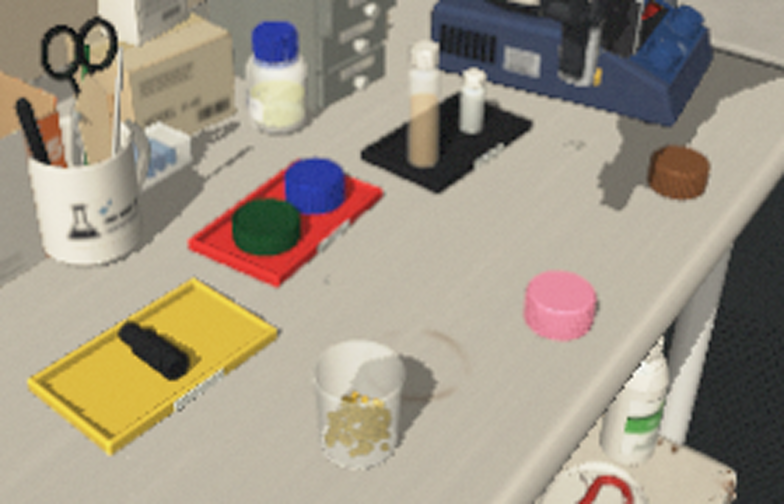

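View pics/t25.png

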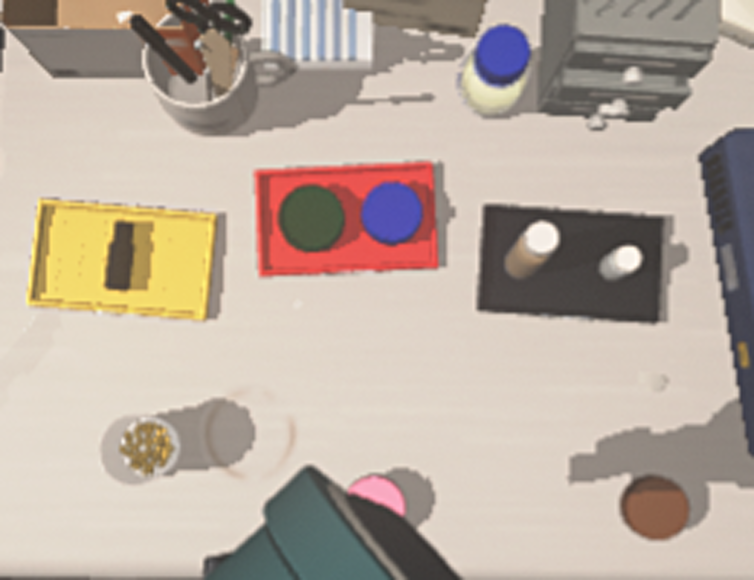

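```bash
python3 -m pendant '[[[0,0,0],[0,0,0]],[[0,0,0],[0,0,0]],[[0,0,0],[0,0,0]],[[0,0,0],[0,0,0]],[[0,0,0],[0,0,0]],[[0,0,0],[0,0,0]],[[0,0,0],[0,0,0]],[[0,0,0],[0,0,0]],[[0,0,0],[0,0,0]],[[0,0,0],[0,0,0]]]'
python3 - <<'E'
from h import *
a=read_camera("top"); print([ (np.round(cv2.minAreaRect(k)[0],1)) for k in blobs(a,(15,60,60),(35,255,255),20) if abs(cv2.minAreaRect(k)[0][0]-180)<15])
print(manip.hand_in())
E
```

```text
time_s: 37.25
ee_pos: [349.6, 215.6, 244.2]
ee_rot: [3.141, -0.0, 3.062]
force: [-0.3, -0.1, 0.7]
gripper_width: 0.497
[array([180.7, 243.6]), array([171.6, 179. ]), array([166. ,  69.5])]
the job is handed in; nothing more can be done
None
```

All five parts are sorted and the job is handed in, at about 37 s of the 120 s allowed.

- **Red tray:** the blue cap and green lid lie flat, side by side with a gap between them.
- **Black tray:** both vials stand upright.
- **Yellow tray:** the fitting lies on the floor, clear of the rim.

**Final checks:**
- The last scene and top pictures show every part inside its rim and nothing stacked.
- The beads in the cup are at the same top-view pixel as at the start (180.7, 243.6).
- The bottle looks upright and in place in the pictures, but I did not measure it again.
- The wrist force printed at the end of each move never exceeded about 10 N. The highest readings came while closing on the tall vial and setting it down; I did not log force during the moves.

**Disagreements:** the wrist and top cameras differed by up to about 3 mm on some positions. The cap and lid were gripped 2–3 mm off centre, and the fitting about 4 mm along its length; I corrected for this when placing them.

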